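# Sort a cylinder's valve gear into its organiser trays

### The arm

A 6-joint arm with a two-finger parallel gripper is mounted at the origin on the work surface. World frame = base frame: x ahead of the robot, y to its left, z up, the work surface at z = 0. Lengths are in m, angles in rad, forces in N, time in s.
With the tool pointing down it reaches from about 0.35 to 0.875 m from the base axis. Payload 15.5 kg.
Tool frame: the origin (TCP) lies on the centre line of the jaws, within the pads' length; the fingertips stand ahead of it and the grasp point (between the pads) lies 6 mm ahead of it (tip_extent is the z of the fingertips in the tool frame, in m); z points along the fingers, y is the direction in which the jaws open and shut (so a half turn about z gives the same grasp; the last joint's range is limited). The gripper opens to 85 mm and grips with 20 to 120 N. Pads are 22 mm wide; open, the fingers measure 114 mm over their backs; the gripper's body (76 mm by 85 mm) begins 54 mm behind the grasp point. The pads swing forward as they close: fully open they stand 13 mm farther back than shut.
Start: joints at [-1.331, 0.494, 1.345, -0, 1.302, -0.096], TCP at [0.205, -0.59, 0.256] pointing down, gripper open.
Joint ranges: [-2.91, 2.91], [-0.82, 2.16], [0.22, 2.67], [-1.22, 4.37], [0.12, 2.79], [-3.08, 3.08]. Speed limits (rad/s): [1.89, 1.89, 2.57, 3.01, 3.01, 3.01].

### API

Orientations are given as a rotation vector (axis times angle).
In Python, from cell import observe, grab_frame, camera_params, close_job, cut_out, tip_extent gives the robot as it stands.
- The arm moves only by the shell command python3 -m crank 'ROWS'. ROWS is JSON, a list of rows, each a list of 7 numbers: the shift along the tool's x, y, z in m, then the turn, a rotation vector about the tool's x, y, z in rad, then the opening, from 0 (shut) to 1 (fully open). A call has 1 to 10 rows; each row is the pose to reach, as a shift and turn from the pose measured when the call began, along the tool's axes at that moment; what a row does not reach only later rows make up. A row lasts 1/8 s, in which the tool goes at most 62.5 mm and 10.7 degrees, less where a joint would pass 70% of its speed; a pose out of reach is approached as far as the arm can. A call with a gripper value outside its range is refused whole. The fingers move at their own pace and stop on an object; the grip force is fixed at half the most. Time passes only in rows, so rows that repeat a pose let the fingers close. It gives the time, the measured TCP pose, the force and the opening at its end, in the units of the state.
- observe(): the state, without advancing time (a new reading comes with each control period).
- grab_frame(name): name is "scene" or "side" or "wrist"; returns the picture (400x640x3 uint8, red, green, blue); there is no depth.
- camera_params(name): a dict with "fovy" (degrees; the focal length in pixels is half the picture's height over the tangent of half this angle, whatever the lens; pixels are square), "cx", "cy" (the principal point, pixels), "xyz" and "attitude" of the camera in the world. Camera axes: x right, y down, z forward; pixel columns grow to the right and rows downward; lengths in m; the calibration is good to about 2 mm. A picture is of the moment at which its call begins: read the wrist's pose just before it. camera_params takes no time and is no camera call; for the wrist camera it gives the pose at the moment of the call.
- close_job(): hands the job in, once; it reports no verdict.
Trained networks look in the newest picture that a camera, given by its name, has taken for a name from the list of things; names that differ only in an ending like _2 or _b are one class to them, and where a whole thing is asked for, a point or a joint stands for the part that bears it (a point fixed in the world has none). Each returns a list of dicts, best first, with "confidence" (0 to 1); they miss things now and then, are a little off and sometimes report something else, mostly with a low value. They report only what shows in the picture. A call takes as long as a camera call.
- cut_out(camera, target): "pixels" (400x640 bool, what is visible of it) and "bbox" ([centre column, centre row, width, height] in pixels, round what is visible of it).
The state is a dict: "time": time; "q": joint angles; "dq": joint speeds; "effort": joint torques, N m; "tool_pos": TCP position; "ee_rot": TCP orientation; "contact_force": force on the tool from outside, world axes, zero at the start; "ft_torque": the same for the moment, N m; "opening": finger opening in m.
Only numpy, scipy, OpenCV 4.12 (cv2) and the standard library are available. Lean on these libraries where they do the work, as an engineer would, in place of code of your own. Each camera call takes 0.05 s, during which the arm holds its last target.

### The job

Sort the five loose engine parts on the desk into the three black organiser trays, each into the tray that already holds one of its kind: the two blue valve springs, the two dark steel tappets and the red rocker arm. Give each part an empty bay to itself, springs and tappets standing upright on the bay's floor (tappets roller up) and the rocker arm lying right side up along its long bay, and let go of it there. Leave the piston and the little yellow model car where they stand.

Things in the scene. Friction and masses are not known exactly. Their poses are not given: they have to be found in the camera images.
- spring_a_mid (a point): Blue steel valve spring (a rigid coil, 32 mm across, 50 mm high, 110 g nominal), standing on end on the desk; either end may be down and its turn does not matter. The point is its centre, half-way up, z along the coil.
- spring_b_mid (a point): A second, identical spring. Blue steel valve spring (a rigid coil, 32 mm across, 50 mm high, 110 g nominal), standing on end on the desk; either end may be down and its turn does not matter. The point is its centre, half-way up, z along the coil.
- tappet_a_mid (a point): Dark steel roller tappet: a plain cylinder 24 mm across, 60 mm high in all, with a bright band and a small bright roller in a fork at its top; 130 g nominal. It stands on its flat foot, roller up. The point is its centre, half-way up, z up.
- tappet_b_mid (a point): A second, identical tappet. Dark steel roller tappet: a plain cylinder 24 mm across, 60 mm high in all, with a bright band and a small bright roller in a fork at its top; 130 g nominal. It stands on its flat foot, roller up. The point is its centre, half-way up, z up.
- rocker_mid (a point): Red rocker arm lying on its flat underside: 72 mm long (its x, steel roller tip at +x), 24 mm wide (y, flat parallel sides), 140 g. Its round middle boss, 30 mm long, is 32 mm high, where it is best pinched across its width; the ends are 20 mm high, with a thin screw to 32 mm at -x. The point is its centre, 16 mm above its underside. It may point either way in the tray.
- tray_springs: Tray for the valve springs, fixed to the desk: black, white inside, 58 mm (x) by 187 mm (y), walls 4 mm thick, rim 14 mm and floor 3 mm above the desk; origin at its underside's centre; yaw within 0.25 rad of 0. Three bays, 50 mm (x) by 57 mm (y) inside, centres at y = -61, 0 and +61 mm of its frame. The one at +61 holds a fixed blue spring like the loose ones; those at -61 and 0 are empty at the start.
- tray_tappets: Tray for the tappets, fixed to the desk: black, white inside, 58 mm (x) by 187 mm (y), walls 4 mm thick, rim 14 mm and floor 3 mm above the desk; origin at its underside's centre; yaw within 0.25 rad of 0. Three bays, 50 mm (x) by 57 mm (y) inside, centres at y = -61, 0 and +61 mm of its frame. The one at +61 holds a fixed dark tappet like the loose ones; those at -61 and 0 are empty at the start.
- tray_rockers: Tray for the rocker arms, fixed to the desk: black, white inside, 58 mm (x) by 187 mm (y), walls 4 mm thick, rim 14 mm and floor 3 mm above the desk; origin at its underside's centre; yaw within 0.25 rad of 0. Two long bays, 50 mm (x) by 87 mm (y) inside, centres at y = -46 and +46 mm of its frame. The one at +46 holds a fixed red rocker arm lying along y; the one at -46 is empty.
- piston_mid (a point): Bystander among the parts: an aluminium piston standing crown up, 66 mm across, 50 mm high; the point is its centre. Not to be moved.
- car_mid (a point): Bystander among the parts: a little yellow model car, 78 mm long (its x), 33 mm wide, 25 mm high; the point is its centre. Not to be moved. (Other things on the desk, up to 0.2 m high, stand beyond x = 0.76 m or beyond y = 0.53 m on either side.)

How it is judged:
By the outcome, as a careful person would: the job done as asked, in the order asked, and still so for the second after the job is handed in, with the robot touching nothing.
It also fails if it takes over 125 s, if anything falls off the work surface, if the arm or the gripper's body presses on something with over 40 N, if the wrist force passes 120 N, or if a joint passes its speed limit or range.

## Working session

There is one attempt and no reset: what is moved stays moved. The work goes in short steps, Python scripts to look and compute and a shell command to move; the robot and the scene stay as the last step left them, time stands still between calls to the robot, and variables do not carry over. Pictures are saved under pics/ and viewed, and the job is handed in when it is done.

```bash
ls -la; mkdir -p pics; python3 - <<'E'
from cell import *
import cv2
o=observe()
for k,v in o.items(): print(k,v)
print(tip_extent if not callable(tip_extent) else tip_extent())
for n in ("scene","side","wrist"):
    p=camera_params(n); print(n,p)
    f=grab_frame(n); cv2.imwrite(f"pics/{n}0.png",f[:,:,::-1])
E
```

```text
total 12
drwxr-xr-x  3 agent agent 4096 Dec  7 14:21 .
drwxr-xr-x 23 root  root  4096 Dec  7 14:21 ..
drwxr-xr-x  2 agent agent 4096 Dec  7 14:21 pics
time 0.0
q [-1.33146999e+00  4.94175730e-01  1.34614315e+00 -1.70630209e-05
  1.30253433e+00 -9.55105156e-02]
dq [ 0.00080233  0.00074427  0.00054347 -0.00090964 -0.00128639 -0.0001177 ]
effort [-3.51950068e-03 -8.82154298e+01 -3.83870244e+01 -3.49609782e-04
  1.01387300e-02  1.12847749e-05]
tool_pos [ 0.20529381 -0.58995424  0.25570081]
ee_rot [-3.09642792e+00 -5.23304628e-01  1.67965182e-04]
contact_force [0.28264502 0.15829339 0.03016581]
ft_torque [ 0.03286161 -0.01104088 -0.03975384]
opening 0.0854782466366973
0.025
scene {'fovy': 48.72837362831365, 'cx': 322.366858507965, 'cy': 197.88613082139733, 'xyz': array([1.07342019, 0.77888637, 0.78144143]), 'attitude': array([-0.78572077, -2.52408359,  1.21190878])}
side {'fovy': 43.79444696330052, 'cx': 324.3014916187472, 'cy': 200.1081522524006, 'xyz': array([-0.04876259,  0.83300376,  0.69721925]), 'attitude': array([-0.73628526,  2.40245873, -1.31200249])}
wrist {'fovy': 61.87406663168698, 'cx': 321.1456165481591, 'cy': 195.22252762358914, 'xyz': array([ 0.27982425, -0.56434418,  0.37343991]), 'attitude': array([ 2.34239833, -1.66810991, -0.26472326])}
```

View pics/scene0.png

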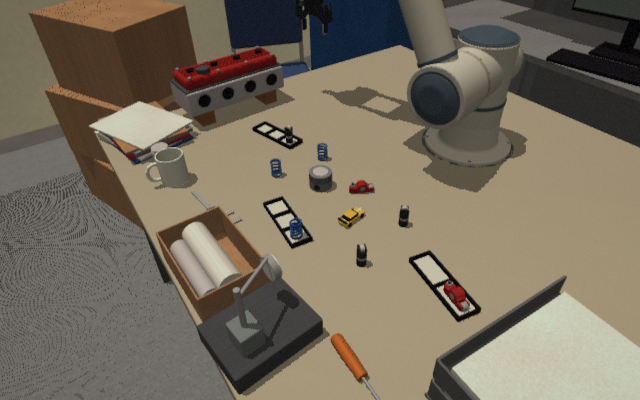

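View pics/side0.png

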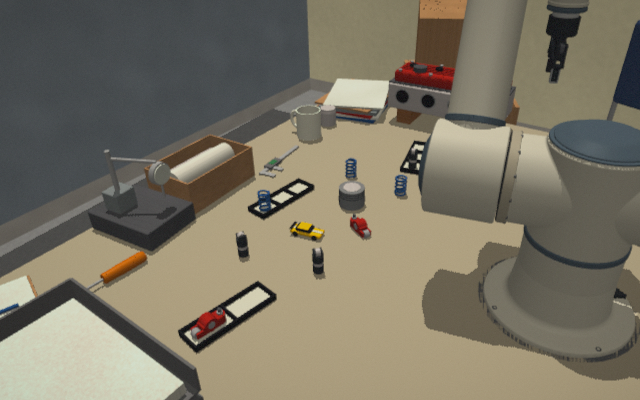

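View pics/wrist0.png

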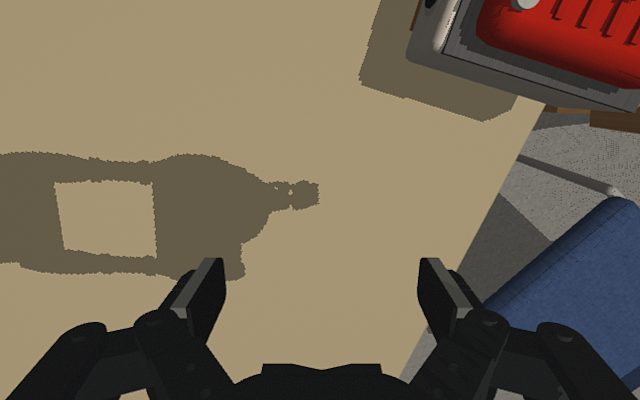

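The scene picture shows everything: springs at (276,168) and (322,151), tappets at (404,215) and (361,255), the rocker at (361,187), the piston at (320,178) and the car at (351,216). The tappet, spring and rocker trays are at (277,134), (287,221) and (444,285). Next I'll triangulate from both fixed cameras.

```bash
cat > h.py <<'E'
import numpy as np, cv2
from scipy.spatial.transform import Rotation as R
from scipy.optimize import least_squares
from cell import *
def cam(n): 
    p=camera_params(n); p['f']=200/np.tan(np.radians(p['fovy'])/2); p['R']=R.from_rotvec(p['attitude']).as_matrix(); return p
def proj(p,X):
    c=(np.atleast_2d(X)-p['xyz'])@p['R']; return np.c_[p['f']*c[:,0]/c[:,2]+p['cx'],p['f']*c[:,1]/c[:,2]+p['cy']]
def ray(p,u,v):
    d=p['R']@np.array([(u-p['cx'])/p['f'],(v-p['cy'])/p['f'],1]); return d/np.linalg.norm(d)
def onz(p,u,v,z):
    d=ray(p,u,v); return p['xyz']+d*(z-p['xyz'][2])/d[2]
def cylbox(p,x,y,r,z0,z1):
    t=np.linspace(0,2*np.pi,48); c=np.c_[x+r*np.cos(t),y+r*np.sin(t)]
    P=proj(p,np.r_[np.c_[c,0*t+z0],np.c_[c,0*t+z1]]); lo,hi=P.min(0),P.max(0)
    return np.r_[(lo+hi)/2,hi-lo]
E
python3 - <<'E'
from h import *
import pickle
D={}
for n in("scene","side"):
    p=cam(n); grab_frame(n)
    for t,z in (("spring_a_mid",.025),("tappet_a_mid",.03),("rocker_mid",.012),("piston_mid",.025),("car_mid",.0125),("tray_springs",.008),("tray_tappets",.008),("tray_rockers",.008)):
        r=cut_out(n,t); D[n,t]=r
        for d in r:
            b=np.array(d['bbox'])
            print(n,t,round(d['confidence'],2),b.round(0),onz(p,b[0],b[1],z)[:2].round(3))
pickle.dump(D,open('d0.pkl','wb')); print(observe()['time'])
E
```

```text
scene spring_a_mid 0.65 [277. 170.  12.  21.] [ 0.601 -0.19 ]
scene tappet_a_mid 0.64 [363. 255.   9.  20.] [0.609 0.232]
scene tappet_a_mid 0.45 [406. 217.   3.  23.] [0.438 0.189]
scene rocker_mid 0.84 [360. 188.  26.   9.] [0.446 0.011]
scene piston_mid 0.7 [322. 177.  21.  26.] [ 0.514 -0.081]
scene car_mid 0.85 [351. 217.  22.  20.] [0.541 0.095]
scene tray_springs 0.75 [286. 222.  45.  52.] [0.687 0.009]
scene tray_tappets 0.79 [275. 136.  55.  26.] [ 0.497 -0.39 ]
scene tray_rockers 0.66 [443. 286.  72.  71.] [0.509 0.392]
side spring_a_mid 0.61 [351. 168.  13.  18.] [ 0.601 -0.21 ]
side tappet_a_mid 0.82 [315. 261.  12.  29.] [0.444 0.183]
side rocker_mid 0.74 [360. 226.  21.  26.] [ 0.445 -0.001]
side piston_mid 0.69 [354. 196.  29.  30.] [ 0.514 -0.087]
side car_mid 0.89 [307. 233.  32.  22.] [0.532 0.093]
side tray_springs 0.67 [281. 201.  69.  41.] [0.677 0.01 ]
side tray_tappets 0.93 [413. 162.  24.  32.] [ 0.485 -0.367]
side tray_rockers 0.63 [226. 316. 101.  76.] [0.506 0.388]
side tray_rockers 0.52 [308. 231.  32.  24.] [0.538 0.078]
1.05
```

```bash
cat >> h.py <<'E'
def tool():
    o=observe(); return np.array(o['tool_pos']),R.from_rotvec(o['ee_rot'])
def down(yaw):  # tool x at world angle yaw, z down
    c,s=np.cos(yaw),np.sin(yaw); return R.from_matrix(np.array([[c,s,0],[s,-c,0],[0,0,-1]]))
def yaw():
    m=tool()[1].as_matrix(); return np.arctan2(m[1,0],m[0,0])
def go(x,y,z,yw,verb=True):
    p,r=tool(); s=r.inv().apply(np.array([x,y,z])-p); t=(r.inv()*down(yw)).as_rotvec()
    print('shift',s.round(4),'turn',t.round(4),'rows>=',np.ceil(max(np.linalg.norm(s)/.0625,np.degrees(np.linalg.norm(t))/10.7)))
E
python3 - <<'E'
from h import *
p,r=tool(); print(r.as_matrix().round(3), yaw())
c=cam('wrist'); print(r.inv().apply(c['xyz']-p), (r.as_matrix().T@c['R']).round(3))
go(.42,0,.45,0)
E
```

```text
[[ 0.944  0.329  0.   ]
 [ 0.329 -0.944 -0.   ]
 [ 0.     0.    -1.   ]] 0.3347986934273369
[ 7.88325357e-02  1.06633972e-04 -1.17656944e-01] [[-0.002 -0.951 -0.308]
 [ 1.    -0.002 -0.001]
 [ 0.    -0.308  0.951]]
shift [ 0.3967 -0.487  -0.1937] turn [ 0.     -0.      0.3348] rows>= 11.0
```

```bash
python3 - <<'E'
from h import *
go(.6,0.0,.42,0)
E
```

```text
shift [ 0.5667 -0.4279 -0.1637] turn [ 0.     -0.      0.3348] rows>= 12.0
```

```bash
python3 -m crank '[[0.04,-0.03,-0.012,0,0,0.03,1],[0.08,-0.06,-0.024,0,0,0.06,1],[0.12,-0.09,-0.036,0,0,0.09,1],[0.16,-0.12,-0.048,0,0,0.12,1],[0.2,-0.15,-0.06,0,0,0.15,1],[0.24,-0.18,-0.072,0,0,0.18,1],[0.28,-0.21,-0.084,0,0,0.2,1],[0.32,-0.24,-0.096,0,0,0.22,1],[0.36,-0.27,-0.108,0,0,0.25,1],[0.4,-0.3,-0.12,0,0,0.28,1]]'
python3 - <<'E'
from h import *
go(.6,0.0,.42,0)
E
```

```text
time: 2.3
tool_pos: [0.4853, -0.174, 0.3769]
ee_rot: [3.14, 0.084, 0.001]
contact_force: [-0.1, 0.1, 0.6]
opening: 0.0855
shift [ 0.1239 -0.1676 -0.0431] turn [ 0.0002 -0.0004  0.0538] rows>= 4.0
```

```bash
python3 -m crank '[[0.031,-0.042,-0.011,0,0,0.0135,1],[0.062,-0.084,-0.022,0,0,0.027,1],[0.093,-0.126,-0.033,0,0,0.04,1],[0.124,-0.168,-0.043,0,0,0.054,1],[0.124,-0.168,-0.043,0,0,0.054,1],[0.124,-0.168,-0.043,0,0,0.054,1]]'
python3 - <<'E'
from h import *
import pickle
p=cam('wrist'); print(yaw(),observe()['dq'].round(3)); f=grab_frame('wrist'); cv2.imwrite('pics/w1.png',f[:,:,::-1])
D={'p':p}
for t,z in (("spring_a_mid",.025),("tappet_a_mid",.03),("rocker_mid",.014),("piston_mid",.025),("car_mid",.0125),("tray_springs",.008),("tray_tappets",.008),("tray_rockers",.008)):
    r=cut_out('wrist',t); D[t]=r
    for d in r:
        b=np.array(d['bbox'])
        print(t,round(d['confidence'],2),b.round(0),onz(p,b[0],b[1],z)[:2].round(3))
pickle.dump(D,open('d1.pkl','wb')); print(observe()['time'])
E
```

```text
time: 3.05
tool_pos: [0.5998, 0.0003, 0.4196]
ee_rot: [3.141, 0.001, -0.0]
contact_force: [-0.7, -0.5, 0.4]
opening: 0.0853
0.00038853888418697056 [-0.021 -0.011  0.012 -0.001 -0.    -0.002]
spring_a_mid 0.61 [457. 142.  29.  24.] [ 0.598 -0.208]
tappet_a_mid 0.84 [213. 239.  26.  25.] [0.438 0.181]
rocker_mid 0.96 [318. 231.  27.  37.] [0.445 0.006]
piston_mid 0.71 [375. 190.  45.  49.] [ 0.521 -0.087]
car_mid 0.88 [268. 176.  28.  49.] [0.541 0.087]
tray_springs 0.75 [323.  83. 132.  53.] [ 0.685 -0.002]
tray_tappets 0.84 [559. 203. 125.  63.] [ 0.493 -0.399]
tray_rockers 0.81 [ 90. 197. 121.  51.] [0.505 0.386]
3.5
```

View pics/w1.png

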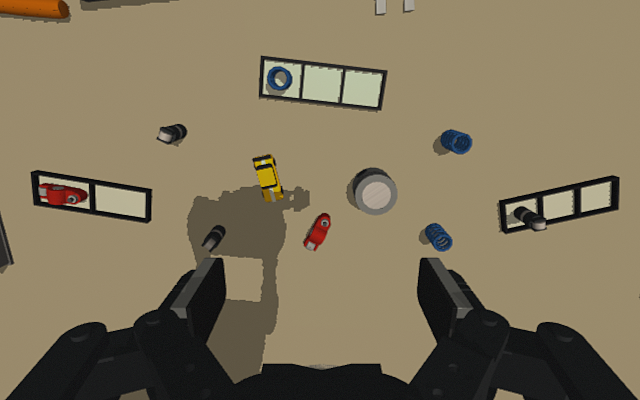

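The wrist picture shows all of it. Springs are at (457,142) and (438,237), tappets at (172,133) and (213,238), the rocker at (318,231) and the piston at (375,190). The spring tray is at (323,83), the tappet tray at (559,203) and the rocker tray at (90,197). I'll fit the trays by rendering them and the cylinders by silhouette.

```bash
cat > fit.py <<'E'
from h import *
import pickle
from scipy.optimize import minimize
D=pickle.load(open('d1.pkl','rb')); p=D['p']
img=cv2.imread('pics/w1.png'); g=cv2.cvtColor(img,cv2.COLOR_BGR2GRAY).astype(float)
hsv=cv2.cvtColor(img,cv2.COLOR_BGR2HSV)
S=4
def quad(cx,cy,yw,xc,yc,hx,hy,z):
    q=np.array([[-hx,-hy],[hx,-hy],[hx,hy],[-hx,hy]])+[xc,yc]
    c,s=np.cos(yw),np.sin(yw); q=q@np.array([[c,s],[-s,c]])+[cx,cy]
    return np.c_[q,np.full(4,z)]
def render(par,bays,shape,off,fb):
    cx,cy,yw=par; H,W=shape
    m=np.full((H*S,W*S),fb[0],np.float32)
    pix=lambda X:(((proj(p,X)-off+.5)*S-.5)*16).round().astype(np.int32)
    o=np.r_[quad(cx,cy,yw,0,0,.029,.0935,0),quad(cx,cy,yw,0,0,.029,.0935,.014)]
    cv2.fillConvexPoly(m,cv2.convexHull(pix(o)),15,cv2.LINE_AA,4)
    for yc,hy in bays:
        a=np.zeros_like(m);b=a.copy()
        cv2.fillConvexPoly(a,pix(quad(cx,cy,yw,0,yc,.025,hy,.014)),1.,0,4)
        cv2.fillConvexPoly(b,pix(quad(cx,cy,yw,0,yc,.025,hy,.003)),1.,0,4)
        m[(a*b)>.5]=fb[1]
    return cv2.resize(m,(W,H),interpolation=cv2.INTER_AREA)
B3=[(-.061,.0285),(0,.0285),(.061,.0285)];B2=[(-.046,.0435),(.046,.0435)]
out={}
big=cv2.resize(img,None,fx=4,fy=4,interpolation=cv2.INTER_CUBIC)
for n,g0,b,ctr in (("tray_springs",(.685,0,-.1),B3,(323,83)),("tray_tappets",(.497,-.385,.1),B3,(559,203)),("tray_rockers",(.51,.39,-.15),B2,(90,197))):
    x0,y0=max(ctr[0]-85,0),max(ctr[1]-50,0); x1,y1=min(ctr[0]+80,640),ctr[1]+50
    off=np.array([x0,y0]); c=g[y0:y1,x0:x1]
    w=np.ones_like(c); 
    # mask the fixed part end: ignore around +61/+46 bay interior
    def cost(par,dm=False):
        par=np.array([g0[0]+par[0]/100,g0[1]+par[1]/100,g0[2]+par[2]/10])
        m=render(par,b,c.shape,off,(140,215))
        k=np.zeros(c.shape,np.uint8)
        yc,hy=b[-1]; q=np.r_[quad(*par,0,yc,.02,hy-.004,.003),quad(*par,0,yc,.02,hy-.004,.05)]
        cv2.fillConvexPoly(k,cv2.convexHull((proj(p,q)-off).round().astype(np.int32)),1)
        e=np.clip(np.abs(m-c),0,80); e[k>0]=0
        return e.mean()
    best=None
    for dy in(-1,0,1):
      for dw in (-1,0,1):
       for dx in (-.5,.5):
        r=minimize(cost,[dx,dy,dw],method='Nelder-Mead',options=dict(xatol=.01,fatol=.001,initial_simplex=np.array([[dx,dy,dw],[dx+.7,dy,dw],[dx,dy+.7,dw],[dx,dy,dw+.7]])))
        if best is None or r.fun<best.fun: best=r
    par=np.array([g0[0]+best.x[0]/100,g0[1]+best.x[1]/100,g0[2]+best.x[2]/10])
    out[n]=par; print(n,par.round(4),best.fun)
    for yc,hy in [(0,.0935)]+b:
        q=quad(*par,0,yc,.029 if yc==0 and hy>.09 else .025,hy,.014)
        cv2.polylines(big,[((proj(p,q)+.5)*4).round().astype(int)],True,(0,255,0),1)
# cylinders
blue=((hsv[...,0]>95)&(hsv[...,0]<125)&(hsv[...,1]>110)).astype(np.uint8)
dark=((hsv[...,2]<75)&(hsv[...,1]<90)).astype(np.uint8)
def comp(mask,c,rad=28):
    k=np.zeros_like(mask); cv2.circle(k,c,rad,1,-1); m=mask*k
    ys,xs=np.nonzero(m); return np.array([(xs.min()+xs.max())/2,(ys.min()+ys.max())/2,xs.max()-xs.min()+1,ys.max()-ys.min()+1])
for n,c,r,h,m in(("spring_a",(457,142),.016,.05,blue),("spring_b",(438,237),.016,.05,blue)):
    b=comp(m,c); s=least_squares(lambda v:(cylbox(p,v[0],v[1],r,0,h)-b)[:2],onz(p,*c,.025)[:2]).x
    print(n,b,s.round(4),cylbox(p,*s,r,0,h).round(1)); out[n]=s
def drawcyl(n,r,h):
    s=out[n]; t=np.linspace(0,2*np.pi,40)
    for z in (0,h): cv2.polylines(big,[((proj(p,np.c_[s[0]+r*np.cos(t),s[1]+r*np.sin(t),0*t+z])+.5)*4).astype(int)],True,(0,255,255),1)
# tappets: foot/silhouette by eye guess
for n,s in (("tappet_a",(.438,.183)),("tappet_b",(.607,.232))): out[n]=np.array(s)
import sys
for n in("tappet_a","tappet_b"): drawcyl(n,.012,.06)
for n in("spring_a","spring_b"): drawcyl(n,.016,.05)
pickle.dump(out,open('o.pkl','wb'))
def cr(c,w=100,h=70): 
    x,y=max(c[0]-w//2,0),max(c[1]-h//2,0); return big[y*4:(y+h)*4,x*4:(x+w)*4]
fill=lambda a,W=400,H=280:cv2.copyMakeBorder(a,0,H-a.shape[0],0,W-a.shape[1],cv2.BORDER_CONSTANT)
a=np.vstack([np.hstack([fill(cr((457,142))),fill(cr((438,237)))]),np.hstack([fill(cr((172,133))),fill(cr((213,238)))])])
cv2.imwrite('pics/f1.png',a)
cv2.imwrite('pics/f2.png',np.vstack([cv2.resize(fill(cr(c,160,66),640,264),None,fx=.75,fy=.75) for c in((323,83),(559,203),(90,197))]))
E
python3 fit.py
```

```text
tray_springs [ 6.835e-01 -5.000e-04 -1.090e-01] 8.238837121212121
tray_tappets [ 0.4896 -0.3979  0.241 ] 5.073628787878788
tray_rockers [ 0.5051  0.3826 -0.1723] 4.577405303030303
spring_a [456.  141.5  31.   24. ] [ 0.5998 -0.2051] [456.  141.5  33.5  25.9]
spring_b [436. 241.  31.  37.] [ 0.4322 -0.1922] [436.  241.   28.7  30.2]
```

View pics/f1.png

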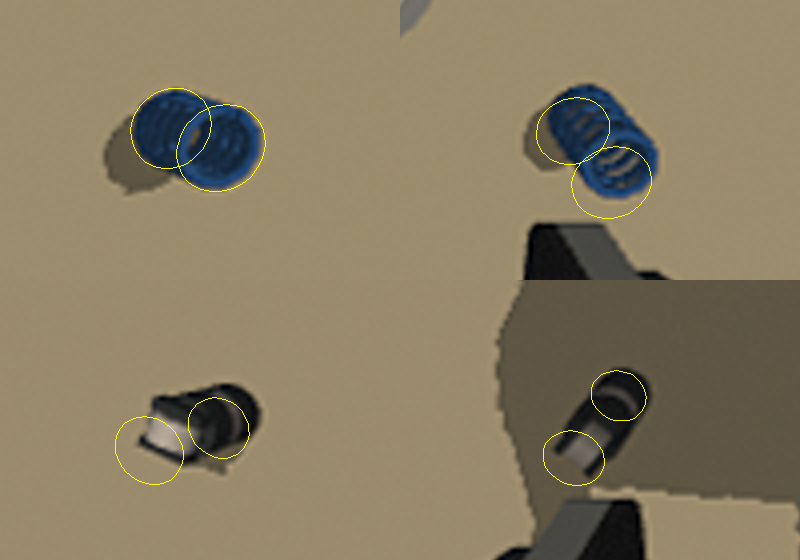

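View pics/f2.png

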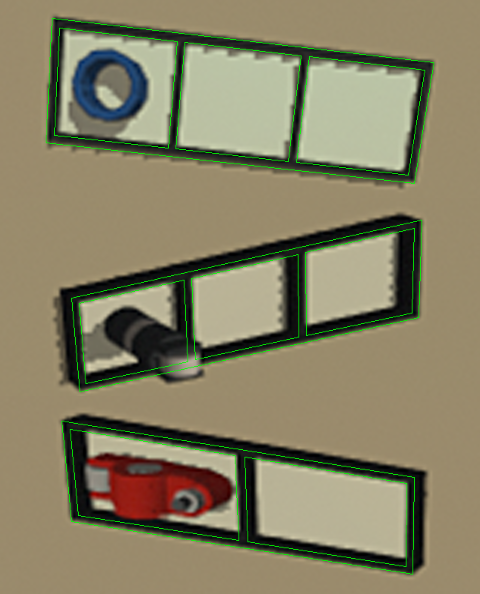

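The tray fits lie on the rims. The spring b mask caught the finger, and the tappets were only guesses, so I'll refit those by silhouette overlap, and the rocker too.

```bash
cat > fit2.py <<'E'
import re
from h import *
import pickle
from scipy.optimize import minimize
p=pickle.load(open('d1.pkl','rb'))['p']; out=pickle.load(open('o.pkl','rb'))
img=cv2.imread('pics/w1.png'); hsv=cv2.cvtColor(img,cv2.COLOR_BGR2HSV)
blue=((hsv[...,0]>95)&(hsv[...,0]<125)&(hsv[...,1]>110)&(hsv[...,2]>50))
dark=(hsv[...,2]<72)|((hsv[...,1]<65)&(hsv[...,2]>60))
red=((hsv[...,0]<8)|(hsv[...,0]>172))&(hsv[...,1]>120)
big=cv2.resize(img,None,fx=4,fy=4,interpolation=cv2.INTER_CUBIC)
t=np.linspace(0,2*np.pi,40)
def circ(x,y,r,z): return np.c_[x+r*np.cos(t),y+r*np.sin(t),0*t+z]
for n,m0,c,rad,r,h,mode in(("spring_a",blue,(457,142),22,.016,.05,0),("spring_b",blue,(438,237),20,.016,.05,0),("tappet_a",dark,(213,237),20,.012,.06,1),("tappet_b",dark,(172,133),20,.012,.06,1)):
    k=np.zeros(m0.shape,np.uint8); cv2.circle(k,c,rad,1,-1); m=(m0&(k>0)).astype(np.uint8)
    nl,lab,st,_=cv2.connectedComponentsWithStats(m); L=1+np.argmax(st[1:,4]); m=(lab==L).astype(np.uint8)
    cs,_=cv2.findContours(m,0,2); H=cv2.convexHull(np.vstack(cs)); mh=np.zeros_like(m); cv2.fillConvexPoly(mh,H,1)
    x0,y0=c[0]-35,c[1]-35; M=cv2.resize(mh[max(y0,0):y0+70,x0:x0+70].astype(np.float32),None,fx=4,fy=4,interpolation=cv2.INTER_NEAREST)
    def cost(v):
        a=np.zeros_like(M)
        P=[circ(*v,r,0),circ(*v,r,h if mode==0 else .047)]
        if mode: P.append(circ(*v,r*.8,.06))
        q=((proj(p,np.vstack(P))-[x0,max(y0,0)]+.5)*64).round().astype(np.int32)
        cv2.fillConvexPoly(a,cv2.convexHull(q),1.,cv2.LINE_AA,4); return np.abs(a-M).sum()/M.sum()
    v0=onz(p,*c,h/2)[:2]
    s=minimize(cost,v0,method='Nelder-Mead',options=dict(initial_simplex=np.array([v0,v0+[.008,0],v0+[0,.008]]),xatol=1e-4,fatol=1e-4))
    out[n]=s.x; print(n,s.x.round(4),round(s.fun,3),st[L])
    for z in(0,h): cv2.polylines(big,[((proj(p,circ(*s.x,r,z))+.5)*4).astype(int)],True,(0,255,255),1)
# rocker
k=np.zeros(red.shape,np.uint8); cv2.circle(k,(318,231),26,1,-1); m=(red&(k>0)).astype(np.uint8)
ys,xs=np.nonzero(m); G=np.array([onz(p,x,y,.016)[:2] for x,y in zip(xs,ys)]); c=G.mean(0); w,v=np.linalg.eigh(np.cov(G.T)); a=v[:,1]
print('rocker mean',c.round(4),'axis',np.degrees(np.arctan2(a[1],a[0])), 'minarea',cv2.minAreaRect((G*1000).astype(np.float32)))
rect=cv2.minAreaRect(G.astype(np.float32)); 
out['rocker']=np.r_[c,np.arctan2(a[1],a[0])]
def box(cx,cy,yw,hx,hy,z):
    q=np.array([[-hx,-hy],[hx,-hy],[hx,hy],[-hx,hy]]); co,s=np.cos(yw),np.sin(yw); return np.c_[q@np.array([[co,s],[-s,co]])+[cx,cy],np.full(4,z)]
for z in (0,.02): cv2.polylines(big,[((proj(p,box(*out['rocker'],.036,.012,z))+.5)*4).astype(int)],True,(0,255,0),1)
cv2.polylines(big,[((proj(p,box(*out['rocker'],.015,.012,.032))+.5)*4).astype(int)],True,(255,255,0),1)
pickle.dump(out,open('o.pkl','wb'))
cr=lambda c:cv2.resize(big[(c[1]-28)*4:(c[1]+28)*4,(c[0]-33)*4:(c[0]+33)*4],(264,224))
z=[cr(c) for c in((457,142),(438,237),(172,133),(213,238),(318,231))]; z.append(0*z[0])
cv2.imwrite('pics/f3_%d.png'%np.random.randint(1e6) if 0 else 'pics/f3.png',np.vstack([np.hstack(z[:3]),np.hstack(z[3:])]))
E
python3 fit2.py
```

```text
spring_a [ 0.6004 -0.2036] 0.156 [441 130  31  24 525]
spring_b [ 0.4413 -0.194 ] 0.15 [425 223  27  28 398]
tappet_a [0.4401 0.1801] 0.079 [201 225  25  28 376]
tappet_b [0.6129 0.2265] 0.115 [157 124  30  21 427]
rocker mean [0.4453 0.0057] axis 156.91205103526005 minarea ((444.7342834472656, 4.616607666015625), (28.454599380493164, 69.9124984741211), 62.82883071899414)
```

View pics/f3.png

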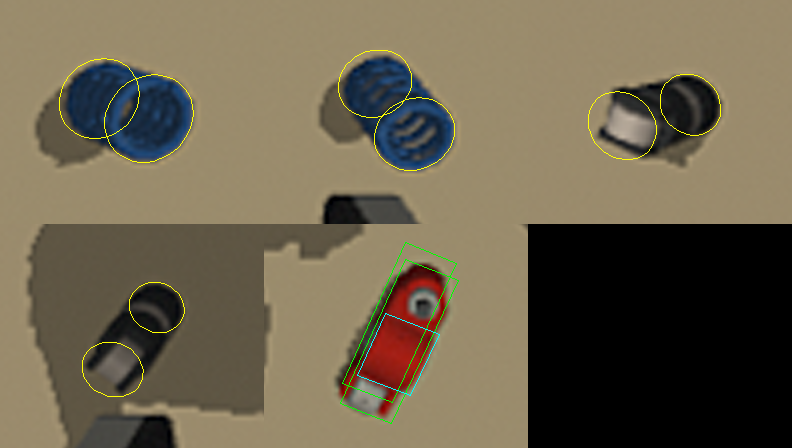

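```bash
python3 - <<'E'
from h import *
import pickle
o=pickle.load(open('o.pkl','rb'))
q=observe()['q']; print(q.round(3),yaw())
for n in('tray_springs','tray_tappets','tray_rockers'):
    x,y,w=o[n]
    for d in ((-.061,0,.061) if n!='tray_rockers' else (-.046,)): print(n,d,(x-np.sin(w)*d).round(4),(y+np.cos(w)*d).round(4))
go(.6004,-.2036,.15,-np.pi/2); go(.6004,-.2036,.15,np.pi/2)
E
```

```text
[-0.099  0.349  1.142 -0.     1.65   1.472] -0.0006860385914460585
tray_springs -0.061 0.6769 -0.0612
tray_springs 0 0.6835 -0.0005
tray_springs 0.061 0.6902 0.0601
tray_tappets -0.061 0.5042 -0.4572
tray_tappets 0 0.4896 -0.3979
tray_tappets 0.061 0.4751 -0.3387
tray_rockers -0.046 0.4972 0.3373
shift [0.0005 0.2036 0.27  ] turn [-2.0000e-04 -5.0000e-04  1.5701e+00] rows>= 9.0
shift [0.0005 0.2036 0.27  ] turn [ 5.0000e-04 -2.0000e-04 -1.5715e+00] rows>= 9.0
```

```bash
python3 -m crank '[[0,0.022,0.03,0,0,-0.16,1],[0,0.044,0.06,0,0,-0.32,1],[0,0.066,0.09,0,0,-0.48,1],[0,0.088,0.12,0,0,-0.64,1],[0,0.11,0.15,0,0,-0.8,1],[0,0.132,0.18,0,0,-0.96,1],[0,0.154,0.21,0,0,-1.12,1],[0,0.176,0.24,0,0,-1.28,1],[0,0.2036,0.26,0,0,-1.44,1],[0,0.2036,0.27,0,0,-1.5715,1]]'
python3 - <<'E'
from h import *
go(.6004,-.2036,.04,np.pi/2)
p=cam('wrist'); f=grab_frame('wrist'); cv2.imwrite('pics/w2.png',f[:,:,::-1])
E
```

```text
time: 4.75
tool_pos: [0.5995, -0.2054, 0.1487]
ee_rot: [-2.218, -2.224, 0.001]
contact_force: [-0.4, 1.2, 0.2]
opening: 0.0856
shift [0.0018 0.001  0.1087] turn [-0.0006  0.0001  0.0029] rows>= 2.0
```

View pics/w2.png

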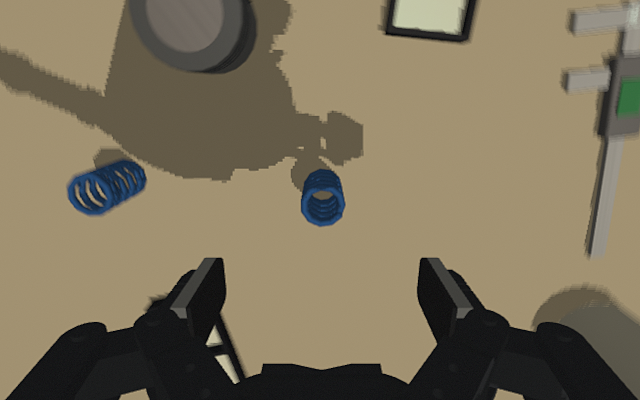

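Spring a is centred between the jaws at (323,198) and spring b is at (107,187). I'll refine both from this closer view.

```bash
cat > cylfit.py <<'E'
from h import *
from scipy.optimize import minimize
t=np.linspace(0,2*np.pi,60)
def circ(x,y,r,z): return np.c_[x+r*np.cos(t),y+r*np.sin(t),0*t+z]
def mask(img,kind):
    hsv=cv2.cvtColor(img,cv2.COLOR_BGR2HSV)
    if kind=='s': return (hsv[...,0]>95)&(hsv[...,0]<125)&(hsv[...,1]>110)&(hsv[...,2]>40)
    return (hsv[...,2]<62)|((hsv[...,1]<65)&(hsv[...,2]>50))
def fit(p,img,kind,c,rad,zb=0.,show=None):
    r,h=(.016,.05) if kind=='s' else (.012,.06)
    k=np.zeros(img.shape[:2],np.uint8); cv2.circle(k,c,rad,1,-1); m=(mask(img,kind)&(k>0)).astype(np.uint8)
    nl,lab,st,_=cv2.connectedComponentsWithStats(m); L=1+np.argmax(st[1:,4]); m=(lab==L).astype(np.uint8)
    cs,_=cv2.findContours(m,0,2); H=cv2.convexHull(np.vstack(cs)); M=np.zeros(m.shape,np.float32); cv2.fillConvexPoly(M,H,1.)
    def P(v): return np.vstack([circ(*v,r,zb),circ(*v,r,zb+.05)] if kind=='s' else [circ(*v,r,zb),circ(*v,r,zb+.047),circ(*v,r*.75,zb+.06)])
    def cost(v):
        a=np.zeros_like(M); cv2.fillConvexPoly(a,cv2.convexHull(((proj(p,P(v)))*16).round().astype(np.int32)),1.,cv2.LINE_AA,4)
        return np.abs(a-M).sum()/M.sum()
    v0=onz(p,*c,h/2+zb)[:2]
    s=minimize(cost,v0,method='Nelder-Mead',options=dict(initial_simplex=np.array([v0,v0+[.006,0],v0+[0,.006]]),xatol=1e-4,fatol=1e-4))
    if show is not None:
        for z in(zb,zb+h): cv2.polylines(show,[proj(p,circ(*s.x,r,z)).round().astype(int)],True,(0,255,255),1)
    print(kind,c,s.x.round(4),'res',round(s.fun,3)); return s.x
E
python3 - <<'E'
from cylfit import *
p=cam('wrist'); im=cv2.imread('pics/w2.png'); s=im.copy()
a=fit(p,im,'s',(323,198),45,show=s); fit(p,im,'s',(107,187),55,show=s)
cv2.imwrite('pics/w2f.png',s[100:260])
go(*a,.04,np.pi/2)
E
```

```text
s (323, 198) [ 0.5991 -0.2022] res 0.164
s (107, 187) [ 0.4402 -0.1983] res 0.235
shift [0.0022 0.0002 0.1078] turn [-0.0017 -0.0007  0.0098] rows>= 2.0
```

View pics/w2f.png

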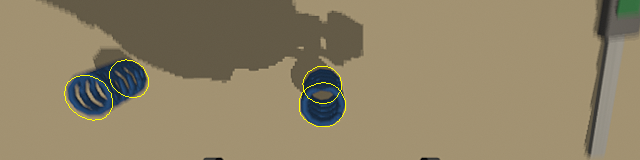

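```bash
python3 -m crank '[[0.001,0,0.04,0,0,0.005,1],[0.002,0,0.075,0,0,0.008,1],[0.002,0,0.1,0,0,0.008,1],[0.002,0,0.108,0,0,0.008,1],[0.002,0,0.108,0,0,0.008,1],[0.002,0,0.108,0,0,0.008,0],[0.002,0,0.108,0,0,0.008,0],[0.002,0,0.108,0,0,0.008,0],[0.002,0,0.108,0,0,0.008,0],[0.002,0,0.108,0,0,0.008,0]]'
python3 -c "
from h import *
go(.6835,-.0005,.16,np.pi/2)"
```

```text
time: 6.05
tool_pos: [0.5991, -0.2024, 0.0405]
ee_rot: [-2.219, -2.223, 0.001]
contact_force: [-1.4, 0.3, 8.8]
opening: 0.0308
shift [ 0.2018  0.0846 -0.1195] turn [-0.0009 -0.0003  0.0018] rows>= 4.0
```

```bash
python3 -m crank '[[0,0,-0.03,0,0,0,0],[0,0,-0.07,0,0,0,0],[0.025,0.01,-0.11,0,0,0,0],[0.065,0.027,-0.12,0,0,0,0],[0.11,0.046,-0.12,0,0,0,0],[0.155,0.065,-0.12,0,0,0,0],[0.19,0.08,-0.12,0,0,0,0],[0.202,0.0846,-0.12,0,0,0,0],[0.202,0.0846,-0.12,0,0,0,0]]'
python3 -c "
from h import *
go(.6835,-.0005,.044,np.pi/2)
f=grab_frame('wrist'); cv2.imwrite('pics/w3.png',f[:,:,::-1])"
```

```text
time: 7.18
tool_pos: [0.6834, 0.0, 0.1605]
ee_rot: [-2.218, -2.224, 0.001]
contact_force: [-1.1, -0.5, -0.6]
opening: 0.0308
shift [-0.0005  0.0002  0.1165] turn [-0.0011 -0.0002  0.0028] rows>= 2.0
```

View pics/w3.png

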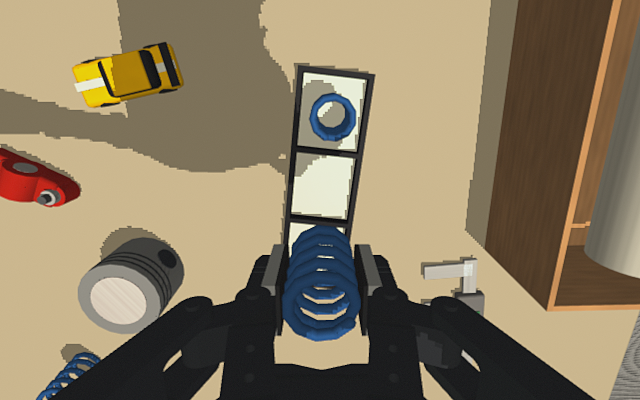

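The spring is held between the pads. The fixed spring shows at (331,118) and the middle bay at (321,185). I'll check the tray pose against this closer view.

```bash
python3 - <<'E'
from cylfit import *
p=cam('wrist'); im=cv2.imread('pics/w3.png')
print(proj(p,[[.6835,-.0005,.003],[.6902,.0601,.003]]))
fit(p,im,'s',(331,118),30,zb=.003)
E
```

```text
[[322.03295739 183.48258603]
 [330.46080603 110.69613179]]
s (331, 118) [0.69   0.0587] res 0.152
```

```bash
python3 -m crank '[[0,0,0.04,0,0,0,0],[-0.0005,0,0.08,0,0,0,0],[-0.0005,0,0.105,0,0,0,0],[-0.0005,0,0.1165,0,0,0,0],[-0.0005,0,0.1165,0,0,0,0],[-0.0005,0,0.1165,0,0,0,0],[-0.0005,0,0.1165,0,0,0,1],[-0.0005,0,0.1165,0,0,0,1],[-0.0005,0,0.1165,0,0,0,1],[-0.0005,0,0.1165,0,0,0,1]]'
python3 -c "
from h import *
go(.4405,-.197,.15,np.pi/2)"
```

```text
time: 8.48
tool_pos: [0.683, -0.0013, 0.044]
ee_rot: [-2.219, -2.223, 0.001]
contact_force: [0.4, -0.1, -0.0]
opening: 0.0855
shift [-0.1952 -0.2431 -0.1057] turn [-0.0012 -0.      0.002 ] rows>= 6.0
```

```bash
python3 -m crank '[[0,0,-0.04,0,0,0,1],[0,0,-0.085,0,0,0,1],[-0.02,-0.025,-0.105,0,0,0,1],[-0.05,-0.062,-0.106,0,0,0,1],[-0.085,-0.105,-0.106,0,0,0,1],[-0.12,-0.15,-0.106,0,0,0,1],[-0.155,-0.193,-0.106,0,0,0,1],[-0.185,-0.23,-0.106,0,0,0,1],[-0.195,-0.243,-0.106,0,0,0,1],[-0.195,-0.243,-0.106,0,0,0,1]]'
python3 - <<'E'
from cylfit import *
p=cam('wrist'); f=grab_frame('wrist')[:,:,::-1].copy(); s=f.copy()
c=proj(p,[.4405,-.197,.025])[0].round().astype(int); 
a=fit(p,f,'s',tuple(map(int,c)),45,show=s); go(*a,.04,np.pi/2)
cv2.imwrite('pics/w4.png',s)
g=grab_frame('scene'); cv2.imwrite('pics/s4.png',g[100:300,200:500,::-1].repeat(2,0).repeat(2,1))
E
```

```text
time: 9.72
tool_pos: [0.4404, -0.1973, 0.1505]
ee_rot: [-2.221, -2.221, 0.001]
contact_force: [0.8, 1.0, 0.3]
opening: 0.0849
s (322, 195) [ 0.4403 -0.1948] res 0.136
shift [ 0.002  -0.0007  0.1105] turn [-0.0006  0.0001  0.0013] rows>= 2.0
```

View pics/w4.png

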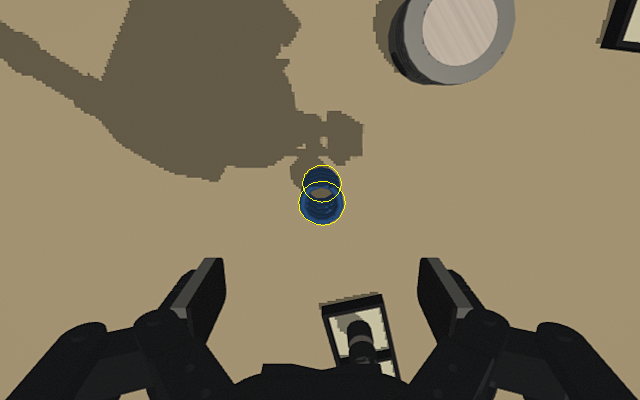

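View pics/s4.png

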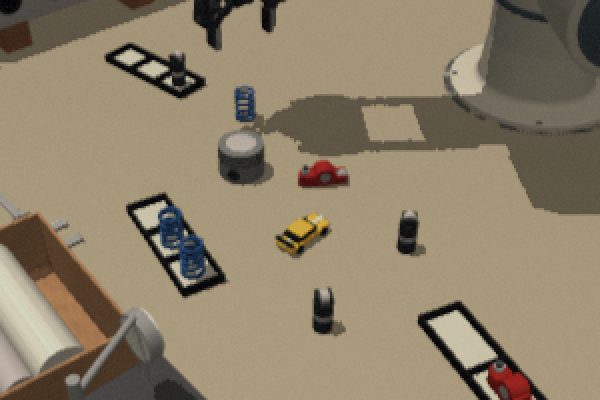

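Spring a stands in the middle bay, and spring b is centred between the jaws at (322,195). I'll grasp it.

```bash
python3 -m crank '[[0.001,-0.0005,0.04,0,0,0,1],[0.002,-0.0007,0.075,0,0,0,1],[0.002,-0.0007,0.1,0,0,0,1],[0.002,-0.0007,0.11,0,0,0,1],[0.002,-0.0007,0.11,0,0,0,1],[0.002,-0.0007,0.11,0,0,0,0],[0.002,-0.0007,0.11,0,0,0,0],[0.002,-0.0007,0.11,0,0,0,0],[0.002,-0.0007,0.11,0,0,0,0],[0.002,-0.0007,0.11,0,0,0,0]]'
python3 -c "
from h import *
go(.6769,-.0612,.16,np.pi/2)"
```

```text
time: 11.08
tool_pos: [0.4409, -0.1947, 0.0411]
ee_rot: [2.219, 2.223, -0.0]
contact_force: [-1.8, 1.3, 10.7]
opening: 0.0305
shift [ 0.133   0.2363 -0.1189] turn [0.0004 0.0007 0.0019] rows>= 5.0
```

```bash
python3 -m crank '[[0,0,-0.03,0,0,0,0],[0,0,-0.07,0,0,0,0],[0.01,0.018,-0.11,0,0,0,0],[0.035,0.062,-0.12,0,0,0,0],[0.06,0.107,-0.12,0,0,0,0],[0.085,0.151,-0.12,0,0,0,0],[0.11,0.195,-0.12,0,0,0,0],[0.127,0.225,-0.119,0,0,0,0],[0.133,0.2363,-0.119,0,0,0,0],[0.133,0.2363,-0.119,0,0,0,0]]'
python3 -c "
from h import *
go(.6769,-.0612,.0446,np.pi/2)
f=grab_frame('wrist'); cv2.imwrite('pics/w5.png',f[:,:,::-1])"
```

```text
time: 12.32
tool_pos: [0.6767, -0.0611, 0.1598]
ee_rot: [2.218, 2.224, -0.001]
contact_force: [0.4, -0.8, -1.5]
opening: 0.0307
shift [-0.      0.0002  0.1152] turn [-0.0001  0.0007  0.0025] rows>= 2.0
```

View pics/w5.png

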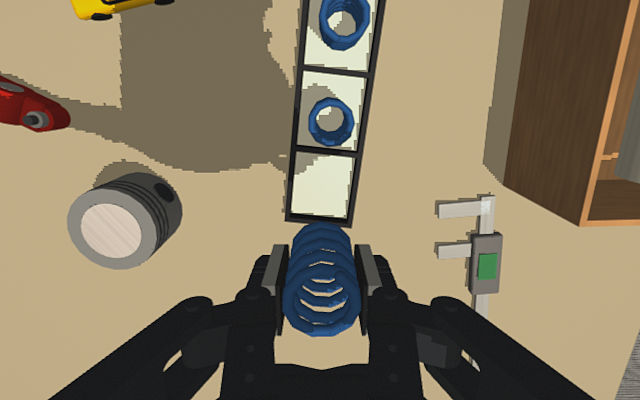

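Spring a sits centred in its bay at (331,120), and the empty end bay is at (322,185) under the held spring. Lowering.

```bash
python3 -m crank '[[0,0,0.04,0,0,0,0],[0,0,0.08,0,0,0,0],[0,0,0.105,0,0,0,0],[0,0,0.115,0,0,0,0],[0,0,0.115,0,0,0,0],[0,0,0.115,0,0,0,0],[0,0,0.115,0,0,0,1],[0,0,0.115,0,0,0,1],[0,0,0.115,0,0,0,1],[0,0,0.115,0,0,0,1]]'
python3 -c "
from h import *
go(.44,.180,.15,np.pi/2)
go(.6129,.2265,.15,np.pi/2)"
```

```text
time: 13.62
tool_pos: [0.6761, -0.0616, 0.045]
ee_rot: [2.219, 2.223, -0.001]
contact_force: [0.9, -0.0, 0.3]
opening: 0.0859
shift [ 0.242  -0.2357 -0.1051] turn [-0.0003  0.0008  0.002 ] rows>= 6.0
shift [ 0.2882 -0.0627 -0.1052] turn [-0.0003  0.0008  0.002 ] rows>= 6.0
```

```bash
python3 -m crank '[[0,0,-0.04,0,0,0,1],[0,0,-0.085,0,0,0,1],[0.03,-0.006,-0.105,0,0,0,1],[0.075,-0.016,-0.105,0,0,0,1],[0.125,-0.027,-0.105,0,0,0,1],[0.175,-0.038,-0.105,0,0,0,1],[0.225,-0.049,-0.105,0,0,0,1],[0.27,-0.059,-0.105,0,0,0,1],[0.288,-0.0627,-0.105,0,0,0,1],[0.288,-0.0627,-0.105,0,0,0,1]]'
python3 - <<'E'
from cylfit import *
p=cam('wrist'); f=grab_frame('wrist')[:,:,::-1].copy(); s=f.copy()
c=proj(p,[.6129,.2265,.03])[0].round().astype(int); 
a=fit(p,f,'t',tuple(map(int,c)),45,show=s); go(*a,.042,np.pi/2)
cv2.imwrite('pics/w6.png',s)
E
```

```text
time: 14.88
tool_pos: [0.6127, 0.2272, 0.1498]
ee_rot: [2.217, 2.225, -0.001]
contact_force: [0.0, -0.5, 0.8]
opening: 0.0855
t (322, 198) [0.6125 0.2246] res 0.077
shift [-0.0013 -0.0005  0.1077] turn [-0.0004  0.001   0.0025] rows>= 2.0
```

View pics/w6.png

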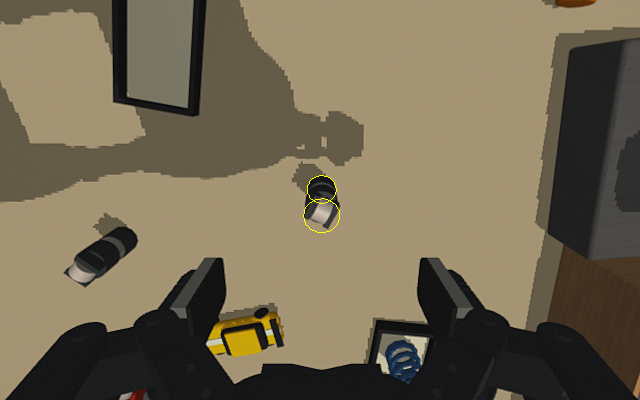

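Tappet b is centred at (322,200), roller up, and the car is well clear. I'll grasp it.

```bash
python3 -m crank '[[-0.001,-0.0005,0.04,0,0,0,1],[-0.001,-0.0005,0.075,0,0,0,1],[-0.001,-0.0005,0.1,0,0,0,1],[-0.001,-0.0005,0.1075,0,0,0,1],[-0.001,-0.0005,0.1075,0,0,0,1],[-0.001,-0.0005,0.1075,0,0,0,0],[-0.001,-0.0005,0.1075,0,0,0,0],[-0.001,-0.0005,0.1075,0,0,0,0],[-0.001,-0.0005,0.1075,0,0,0,0],[-0.001,-0.0005,0.1075,0,0,0,0]]'
python3 -c "
from h import *
go(.5042,-.4572,.17,np.pi/2)"
```

```text
time: 16.18
tool_pos: [0.6126, 0.2251, 0.0428]
ee_rot: [2.218, 2.224, -0.001]
contact_force: [-1.3, -0.8, 7.2]
opening: 0.0224
shift [-0.6821 -0.1102 -0.1266] turn [0.0001 0.0009 0.0027] rows>= 12.0
```

```bash
python3 -m crank '[[0,0,-0.03,0,0,0,0],[0,0,-0.075,0,0,0,0],[-0.03,-0.005,-0.115,0,0,0,0],[-0.08,-0.013,-0.127,0,0,0,0],[-0.135,-0.022,-0.127,0,0,0,0],[-0.19,-0.031,-0.127,0,0,0,0],[-0.245,-0.04,-0.127,0,0,0,0],[-0.3,-0.048,-0.127,0,0,0,0],[-0.355,-0.057,-0.127,0,0,0,0],[-0.41,-0.066,-0.127,0,0,0,0]]'
python3 -c "
from h import *
go(.5042,-.4572,.17,np.pi/2)"
```

```text
time: 17.42
tool_pos: [0.5471, -0.1867, 0.1703]
ee_rot: [2.218, 2.224, -0.001]
contact_force: [0.2, 0.2, -1.4]
opening: 0.0227
shift [-0.2704 -0.0437  0.0006] turn [0.0002 0.001  0.0029] rows>= 5.0
```

```bash
python3 -m crank '[[-0.05,-0.008,0,0,0,0,0],[-0.1,-0.016,0,0,0,0,0],[-0.15,-0.024,0,0,0,0,0],[-0.2,-0.032,0,0,0,0.002,0],[-0.245,-0.04,0,0,0,0.002,0],[-0.2704,-0.0437,0,0,0,0.002,0],[-0.2704,-0.0437,0,0,0,0.002,0],[-0.2704,-0.0437,0,0,0,0.002,0]]'
python3 - <<'E'
from cylfit import *
p=cam('wrist'); f=grab_frame('wrist')[:,:,::-1].copy(); s=f.copy()
import pickle; o=pickle.load(open('o.pkl','rb')); x,y,w=o['tray_tappets']
for d in(-.061,0,.061):
    q=np.array([[-.025,-.0285],[.025,-.0285],[.025,.0285],[-.025,.0285]])+[0,d]; c,sn=np.cos(w),np.sin(w)
    cv2.polylines(s,[proj(p,np.c_[q@np.array([[c,sn],[-sn,c]])+[x,y],np.full(4,.014)]).round().astype(int)],True,(0,255,0),1)
cv2.imwrite('pics/w7.png',s); go(.5042,-.4572,.0464,np.pi/2)
E
```

```text
time: 18.42
tool_pos: [0.5041, -0.4564, 0.1703]
ee_rot: [2.22, 2.222, -0.0]
contact_force: [0.2, 0.9, -1.0]
opening: 0.0227
shift [-1.000e-03 -1.000e-04  1.241e-01] turn [-0.0001  0.0003  0.0015] rows>= 2.0
```

View pics/w7.png

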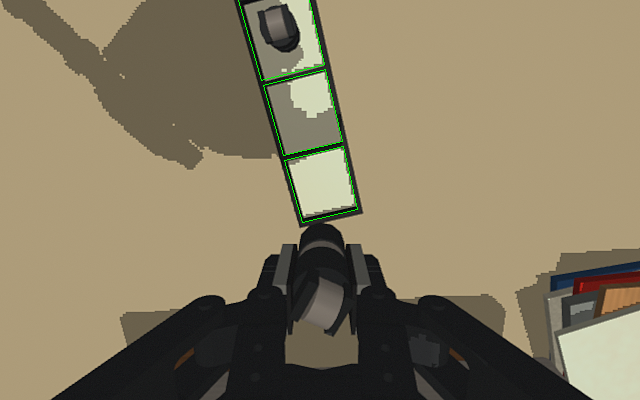

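The tray overlay matches the rims, and the end bay at (322,185) is empty under the held tappet. Lowering.

```bash
python3 -m crank '[[0,0,0.045,0,0,0,0],[-0.0005,0,0.085,0,0,0,0],[-0.0005,0,0.113,0,0,0,0],[-0.0005,0,0.124,0,0,0,0],[-0.0005,0,0.124,0,0,0,0],[-0.0005,0,0.124,0,0,0,0],[-0.0005,0,0.124,0,0,0,1],[-0.0005,0,0.124,0,0,0,1],[-0.0005,0,0.124,0,0,0,1],[-0.0005,0,0.124,0,0,0,1]]'
python3 -m crank '[[0,0,-0.04,0,0,0,1],[0,0,-0.085,0,0,0,1],[0,0,-0.12,0,0,0,1]]'
python3 - <<'E'
from h import *
f=grab_frame('wrist')[:,:,::-1]; cv2.imwrite('pics/w8.png',f); go(.44,.180,.155,np.pi/2)
E
```

```text
time: 19.73
tool_pos: [0.5043, -0.4567, 0.0465]
ee_rot: [2.22, 2.223, -0.0]
contact_force: [-0.2, 0.6, -0.1]
opening: 0.0851
time: 20.1
tool_pos: [0.5045, -0.4569, 0.1684]
ee_rot: [2.219, 2.222, -0.001]
contact_force: [-0.3, -0.1, 0.7]
opening: 0.0855
shift [ 0.6384 -0.0648  0.0143] turn [0.0045 0.0053 0.0015] rows>= 11.0
```

View pics/w8.png

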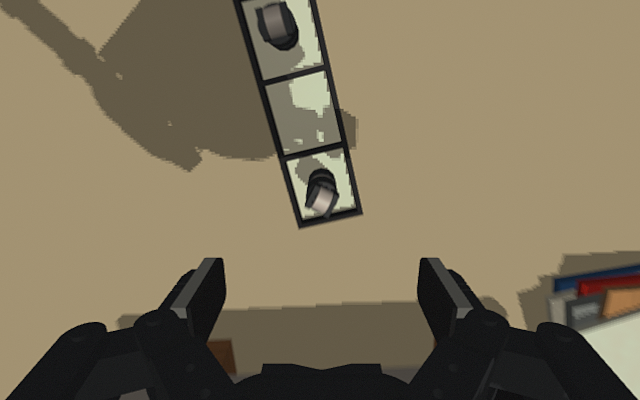

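Tappet b stands upright in its bay at (321,193). On to tappet a.

```bash
python3 -m crank '[[0.04,-0.004,0,0,0,0,1],[0.1,-0.01,0,0,0,0,1],[0.16,-0.016,0,0,0,0,1],[0.22,-0.022,0,0,0,0,1],[0.28,-0.028,0,0,0,0,1],[0.34,-0.034,0,0,0,0,1],[0.4,-0.04,0,0,0,0,1],[0.46,-0.046,0,0,0,0,1],[0.52,-0.052,0,0,0,0,1],[0.575,-0.058,0.01,0,0,0,1]]'
python3 -c "
from h import *
go(.44,.180,.15,np.pi/2)"
```

```text
time: 21.4
tool_pos: [0.447, 0.1187, 0.1601]
ee_rot: [2.214, 2.218, 0.002]
contact_force: [0.5, -0.5, 0.8]
opening: 0.0856
shift [ 0.0614 -0.0069  0.0097] turn [0.0064 0.005  0.0016] rows>= 2.0
```

```bash
python3 -m crank '[[0.03,-0.003,0.005,0.003,0.003,0,1],[0.055,-0.006,0.0097,0.006,0.005,0.001,1],[0.0614,-0.0069,0.0097,0.006,0.005,0.001,1],[0.0614,-0.0069,0.0097,0.006,0.005,0.001,1]]'
python3 - <<'E'
from cylfit import *
p=cam('wrist'); f=grab_frame('wrist')[:,:,::-1].copy(); s=f.copy()
c=proj(p,[.44,.18,.03])[0].round().astype(int); 
a=fit(p,f,'t',tuple(map(int,c)),45,show=s); go(*a,.042,np.pi/2)
cv2.imwrite('pics/w9.png',s)
E
```

```text
time: 21.9
tool_pos: [0.44, 0.1799, 0.1501]
ee_rot: [2.22, 2.222, 0.0]
contact_force: [-1.0, -0.5, 0.0]
opening: 0.0855
t (321, 197) [0.4392 0.1788] res 0.073
shift [-0.0008 -0.001   0.1082] turn [0.0006 0.0002 0.0006] rows>= 2.0
```

View pics/w9.png

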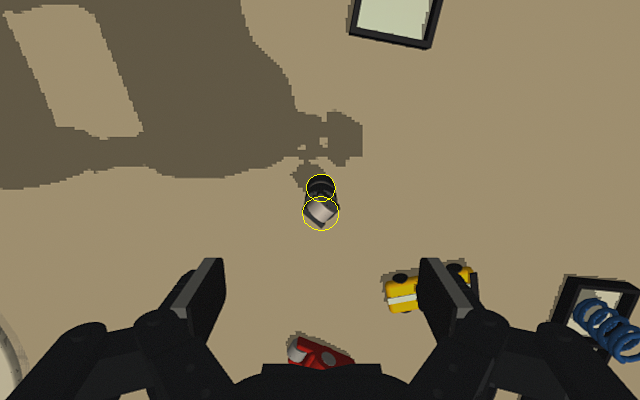

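Tappet a is centred at (321,200), roller up, with the car clear. I'll grasp it.

```bash
python3 -m crank '[[-0.001,-0.001,0.04,0,0,0,1],[-0.001,-0.001,0.075,0,0,0,1],[-0.001,-0.001,0.1,0,0,0,1],[-0.001,-0.001,0.108,0,0,0,1],[-0.001,-0.001,0.108,0,0,0,1],[-0.001,-0.001,0.108,0,0,0,0],[-0.001,-0.001,0.108,0,0,0,0],[-0.001,-0.001,0.108,0,0,0,0],[-0.001,-0.001,0.108,0,0,0,0],[-0.001,-0.001,0.108,0,0,0,0]]'
python3 -c "
from h import *
go(.4896,-.3979,.17,np.pi/2)"
```

```text
time: 23.2
tool_pos: [0.4394, 0.1786, 0.0426]
ee_rot: [2.22, 2.222, 0.001]
contact_force: [-0.9, -0.0, 9.9]
opening: 0.0226
shift [-0.5765  0.05   -0.1273] turn [ 0.0013 -0.      0.0007] rows>= 10.0
```

```bash
python3 -m crank '[[0,0,-0.03,0,0,0,0],[0,0,-0.075,0,0,0,0],[-0.03,0.003,-0.115,0,0,0,0],[-0.08,0.007,-0.127,0,0,0,0],[-0.135,0.012,-0.127,0,0,0,0],[-0.19,0.017,-0.127,0,0,0,0],[-0.245,0.022,-0.127,0,0,0,0],[-0.3,0.026,-0.127,0,0,0,0],[-0.355,0.031,-0.127,0,0,0,0],[-0.41,0.036,-0.127,0,0,0,0]]'
python3 -c "
from h import *
go(.4896,-.3979,.17,np.pi/2)"
```

```text
time: 24.45
tool_pos: [0.4753, -0.2332, 0.1697]
ee_rot: [2.22, 2.221, 0.002]
contact_force: [1.1, 0.4, -0.5]
opening: 0.0227
shift [-0.1647  0.0143 -0.0002] turn [ 0.0013 -0.0001  0.0005] rows>= 3.0
```

```bash
python3 -m crank '[[-0.05,0.0045,0,0,0,0,0],[-0.1,0.009,0,0,0,0,0],[-0.145,0.0128,0,0,0,0,0],[-0.1647,0.0143,0,0,0,0,0],[-0.1647,0.0143,0,0,0,0,0],[-0.1647,0.0143,0,0,0,0,0]]'
python3 - <<'E'
from h import *
f=grab_frame('wrist')[:,:,::-1]; cv2.imwrite('pics/w10.png',f); go(.4896,-.3979,.0462,np.pi/2)
E
```

```text
time: 25.2
tool_pos: [0.4895, -0.3965, 0.1696]
ee_rot: [-2.22, -2.222, -0.002]
contact_force: [-0.2, 1.2, -1.3]
opening: 0.0225
shift [-1.600e-03 -1.000e-04  1.235e-01] turn [ 0.0007 -0.0009  0.0015] rows>= 2.0
```

View pics/w10.png

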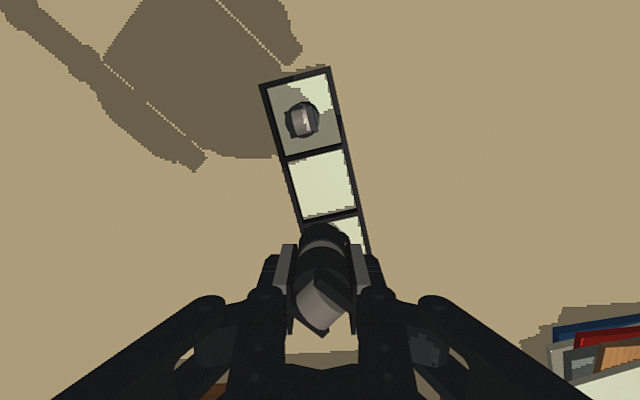

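The middle bay at (322,185) is directly under the held tappet, with the fixed one beyond at (302,120). Lowering and releasing.

```bash
python3 -m crank '[[0,0,0.045,0,0,0,0],[-0.001,0,0.085,0,0,0,0],[-0.001,0,0.113,0,0,0,0],[-0.001,0,0.1235,0,0,0,0],[-0.001,0,0.1235,0,0,0,0],[-0.001,0,0.1235,0,0,0,0],[-0.001,0,0.1235,0,0,0,1],[-0.001,0,0.1235,0,0,0,1],[-0.001,0,0.1235,0,0,0,1],[-0.001,0,0.1235,0,0,0,1]]'
python3 -m crank '[[0,0,-0.04,0,0,0,1],[0,0,-0.085,0,0,0,1],[0,0,-0.12,0,0,0,1]]'
python3 - <<'E'
from h import *
f=grab_frame('wrist')[:,:,::-1]; cv2.imwrite('pics/w11.png',f)
for a in (23,203-180-180,67,67-180): pass
go(.4455,.002,.16,np.radians(157)); go(.4455,.002,.16,np.radians(157-180)); print(observe()['q'].round(2))
E
```

```text
time: 26.5
tool_pos: [0.4896, -0.3974, 0.0463]
ee_rot: [-2.22, -2.223, -0.002]
contact_force: [-0.7, 0.7, -0.5]
opening: 0.0852
time: 26.88
tool_pos: [0.4896, -0.3976, 0.1681]
ee_rot: [2.219, 2.222, 0.002]
contact_force: [-0.4, -0.1, 0.3]
opening: 0.0859
shift [ 0.401  -0.0449  0.0107] turn [ 0.0025  0.0062 -1.168 ] rows>= 7.0
shift [ 0.401  -0.0449  0.0107] turn [ 0.007  -0.0028  1.9736] rows>= 11.0
[-0.78  0.59  1.43  0.    1.12 -0.78]
```

View pics/w11.png

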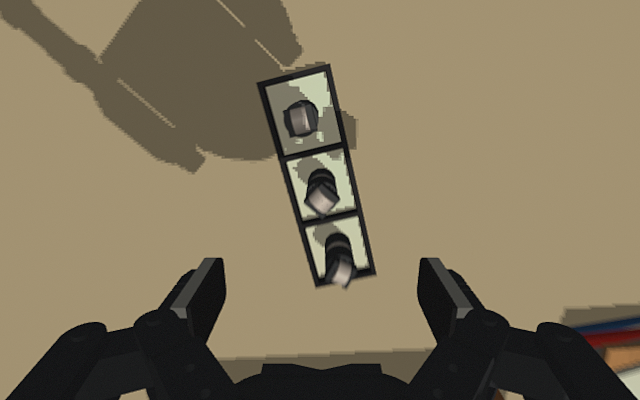

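Both tappets stand in their bays at (321,192) and (340,262). Now the rocker.

```bash
python3 -m crank '[[0.03,-0.004,0.001,0,0,-0.1,1],[0.08,-0.009,0.002,0,0,-0.25,1],[0.13,-0.015,0.003,0,0,-0.4,1],[0.18,-0.02,0.004,0,0,-0.55,1],[0.23,-0.026,0.006,0,0,-0.7,1],[0.28,-0.031,0.007,0,0,-0.85,1],[0.33,-0.037,0.008,0,0,-1.0,1],[0.375,-0.042,0.01,0,0,-1.12,1],[0.401,-0.045,0.0107,0.002,0.006,-1.168,1],[0.401,-0.045,0.0107,0.002,0.006,-1.168,1]]'
python3 - <<'E'
from h import *
print(yaw()); f=grab_frame('wrist')[:,:,::-1]; cv2.imwrite('pics/w12.png',f)
E
```

```text
time: 28.18
tool_pos: [0.4451, 0.0035, 0.1599]
ee_rot: [0.622, 3.079, 0.0]
contact_force: [-0.1, -0.7, 0.3]
opening: 0.0854
2.7430596676546553
```

View pics/w12.png

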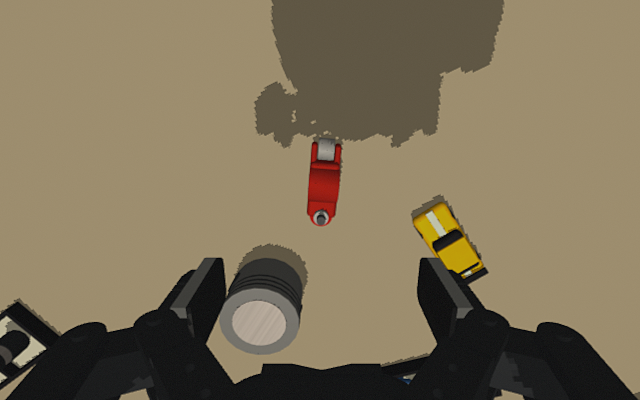

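```bash
cat > rock.py <<'E'
from h import *
from scipy.optimize import minimize
p=cam('wrist'); im=cv2.imread('pics/w12.png'); hsv=cv2.cvtColor(im,cv2.COLOR_BGR2HSV)
k=np.zeros(im.shape[:2],np.uint8); cv2.rectangle(k,(295,132),(355,232),1,-1)
m=((((hsv[...,0]<8)|(hsv[...,0]>172))&(hsv[...,1]>120))|((hsv[...,1]<60)&(hsv[...,2]>60)))&(k>0)
m=m.astype(np.uint8); n,l,st,_=cv2.connectedComponentsWithStats(m); m=(l==1+np.argmax(st[1:,4])).astype(np.float32)
cs,_=cv2.findContours(m.astype(np.uint8),0,2); H=cv2.convexHull(np.vstack(cs)); M=np.zeros_like(m); cv2.fillConvexPoly(M,H,1.)
def pts(v):
    B=[(x,y,z) for x in(-.036,.036) for y in(-.012,.012) for z in (0,.02)]
    # ends rounded at -x
    t=np.linspace(0,2*np.pi,24)
    B=[(.036,y,z) for y in(-.011,.011) for z in (.003,.02)]+[(x,y,z) for x in(-.015,.015) for y in(-.012,.012) for z in (0,.0)]
    B+=[(-.024+.012*np.cos(a),.012*np.sin(a),z) for a in t for z in(0,.02)]
    B+=[(.015*np.cos(a),y,.016+.016*np.sin(a)) for a in t for y in(-.012,.012)]
    B=np.array(B); c,s=np.cos(v[2]),np.sin(v[2])
    return np.c_[B[:,:2]@np.array([[c,s],[-s,c]])+v[:2],B[:,2]]
def cost(u):
    v=[.445+u[0]/100,.003+u[1]/100,(2.74+u[2]/10)+np.pi*flip]
    a=np.zeros_like(M); cv2.fillConvexPoly(a,cv2.convexHull((proj(p,pts(v))*16).round().astype(np.int32)),1.,cv2.LINE_AA,4); return np.abs(a-M).sum()/M.sum()
flip=0
r=min((minimize(cost,[a,b,c],method='Nelder-Mead',options=dict(xatol=.005,fatol=1e-4,initial_simplex=np.array([[a,b,c],[a+.5,b,c],[a,b+.5,c],[a,b,c+.6]]))) for a in(-.3,.3) for b in(-.3,.3) for c in(-.4,.4)),key=lambda r:r.fun)
v=[.445+r.x[0]/100,.003+r.x[1]/100,2.74+r.x[2]/10]; print(np.round(v,4),r.fun)
s=cv2.resize(im,None,fx=4,fy=4,interpolation=cv2.INTER_CUBIC)
c,sn=np.cos(v[2]),np.sin(v[2])
for X in (.015,.036):
  for z in ((0,.032) if X<.03 else (0,.02)):
    q=np.array([[-X,-.012],[X,-.012],[X,.012],[-X,.012]])@np.array([[c,sn],[-sn,c]])+v[:2]
    cv2.polylines(s,[((proj(p,np.c_[q,np.full(4,z)])+.5)*4).astype(int)],True,(0,255,0) if z else (255,255,0),1)
cv2.imwrite('pics/w12f.png',s[130*4:240*4,270*4:380*4])
go(v[0],v[1],.038,v[2])
E
python3 rock.py
```

```text
[0.4425 0.0052 2.6567] 0.06543887406587601
shift [0.0038 0.0013 0.1219] turn [0.0002 0.0006 0.0847] rows>= 2.0
```

View pics/w12f.png

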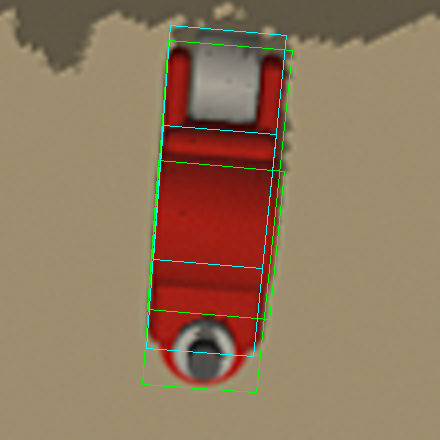

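The fit follows the rocker's outline, with the roller at the top and the screw at the bottom, at 2.657 rad. Going down at that yaw.

```bash
python3 -m crank '[[0.001,0.0005,0.03,0,0,0.04,1],[0.003,0.001,0.07,0,0,0.085,1],[0.0038,0.0013,0.1,0,0,0.085,1],[0.0038,0.0013,0.117,0,0,0.085,1],[0.0038,0.0013,0.122,0,0,0.085,1],[0.0038,0.0013,0.122,0,0,0.085,1],[0.0038,0.0013,0.122,0,0,0.085,0],[0.0038,0.0013,0.122,0,0,0.085,0],[0.0038,0.0013,0.122,0,0,0.085,0],[0.0038,0.0013,0.122,0,0,0.085,0]]'
python3 -m crank '[[0.0,0.0,0,0,0,0,0]]'
python3 -c "
from h import *
print(yaw());go(.4972,.3373,.16,np.pi/2-.1723)"
```

```text
time: 29.48
tool_pos: [0.4427, 0.0052, 0.0384]
ee_rot: [0.754, 3.048, 0.0]
contact_force: [-0.7, -1.2, 9.8]
opening: 0.023
time: 29.6
tool_pos: [0.4427, 0.0052, 0.0386]
ee_rot: [0.754, 3.048, 0.0]
contact_force: [0.2, 0.4, -2.2]
opening: 0.0226
2.6565971388387504
shift [ 0.1065  0.3193 -0.1214] turn [1.4000e-03 9.0000e-04 1.2581e+00] rows>= 7.0
```

```bash
python3 -m crank '[[0,0,-0.03,0,0,0,0],[0,0,-0.075,0,0,0,0],[0.01,0.03,-0.115,0,0,0.12,0],[0.024,0.073,-0.121,0,0,0.29,0],[0.039,0.117,-0.121,0,0,0.46,0],[0.054,0.161,-0.121,0,0,0.63,0],[0.069,0.205,-0.121,0,0,0.8,0],[0.083,0.249,-0.121,0,0,0.97,0],[0.098,0.293,-0.121,0,0,1.14,0],[0.1065,0.3193,-0.121,0,0,1.258,0]]'
python3 -m crank '[[0,0,0,0,0,0,0]]'
python3 - <<'E'
from h import *
import pickle
p=cam('wrist'); s=grab_frame('wrist')[:,:,::-1].copy()
o=pickle.load(open('o.pkl','rb')); x,y,w=o['tray_rockers']
for d in(-.046,.046):
    q=np.array([[-.025,-.0435],[.025,-.0435],[.025,.0435],[-.025,.0435]])+[0,d]; c,sn=np.cos(w),np.sin(w)
    cv2.polylines(s,[proj(p,np.c_[q@np.array([[c,sn],[-sn,c]])+[x,y],np.full(4,.014)]).round().astype(int)],True,(0,255,0),1)
cv2.imwrite('pics/w13.png',s); go(.4972,.3373,.0421,np.pi/2-.1723)
E
```

```text
time: 30.85
tool_pos: [0.497, 0.3394, 0.1593]
ee_rot: [2.407, 2.017, 0.002]
contact_force: [1.1, -1.3, -1.4]
opening: 0.0227
time: 30.98
tool_pos: [0.4968, 0.341, 0.1589]
ee_rot: [2.406, 2.018, 0.002]
contact_force: [-0.7, -0.4, -1.6]
opening: 0.0225
shift [-0.0025  0.0011  0.1167] turn [ 0.0008  0.0004 -0.0013] rows>= 2.0
```

View pics/w13.png

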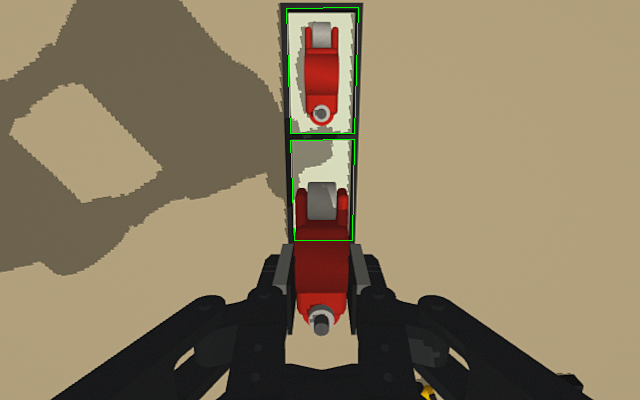

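```bash
python3 - <<'E'
from h import *
p=cam('wrist'); t,r=tool(); y=yaw(); u=np.array([np.cos(y),np.sin(y)])
zb=t[2]-.0384
for a,z in((.036,.0105),(.036,.018),(.027,.02),(-.036,.02),(-.026,.032)): print(a,z,proj(p,np.r_[t[:2]+a*u,zb+z])[0].round(1))
print(observe()['tool_pos']); go(.4972,.3373,.0421,np.pi/2-.1723)
E
```

```text
0.036 0.0105 [321.5 186.4]
0.036 0.018 [321.6 191.3]
0.027 0.02 [321.6 212.4]
-0.036 0.02 [321.8 331.6]
-0.026 0.032 [321.9 331.9]
[0.49645734 0.34000648 0.15884217]
shift [-0.0025  0.0011  0.1167] turn [ 0.0008  0.0004 -0.0013] rows>= 2.0
```

The held rocker lies along the bay, about 2 mm ahead of tool centre, so I'll shift back slightly and lower it.

```bash
python3 -m crank '[[-0.002,0.001,0.04,0,0,0,0],[-0.004,0.001,0.08,0,0,0,0],[-0.004,0.001,0.106,0,0,0,0],[-0.004,0.001,0.1165,0,0,0,0],[-0.004,0.001,0.1165,0,0,0,0],[-0.004,0.001,0.1165,0,0,0,0],[-0.004,0.001,0.1165,0,0,0,1],[-0.004,0.001,0.1165,0,0,0,1],[-0.004,0.001,0.1165,0,0,0,1],[-0.004,0.001,0.1165,0,0,0,1]]'
python3 -m crank '[[0,0,-0.04,0,0,0,1],[0,0,-0.085,0,0,0,1],[-0.01,0,-0.12,0,0,0,1],[-0.03,0,-0.16,0,0,0,1],[-0.03,0,-0.16,0,0,0,1]]'
python3 - <<'E'
from h import *
for n in('wrist','scene','side'): cv2.imwrite(f'pics/{n}14.png',grab_frame(n)[:,:,::-1])
E
```

```text
time: 32.28
tool_pos: [0.4969, 0.3359, 0.0424]
ee_rot: [2.405, 2.02, 0.001]
contact_force: [-0.5, -0.9, 0.1]
opening: 0.0855
time: 32.9
tool_pos: [0.4926, 0.3061, 0.2053]
ee_rot: [2.405, 2.018, 0.008]
contact_force: [0.0, 0.1, -0.3]
opening: 0.0851
```

View pics/wrist14.png

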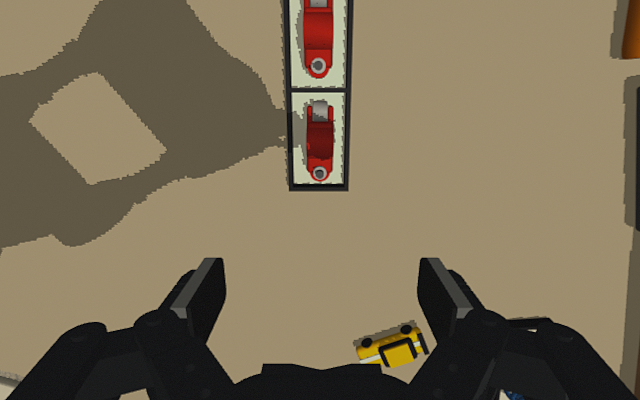

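View pics/scene14.png

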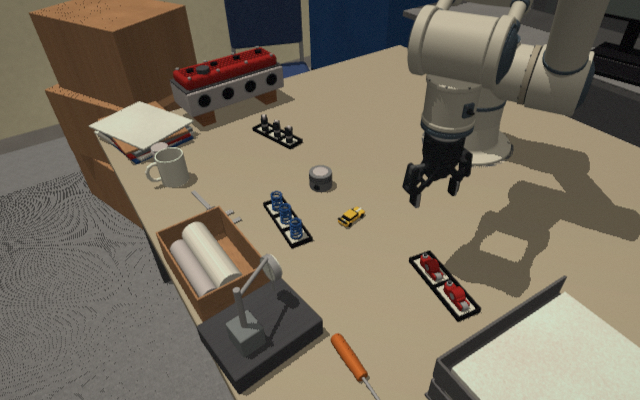

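View pics/side14.png

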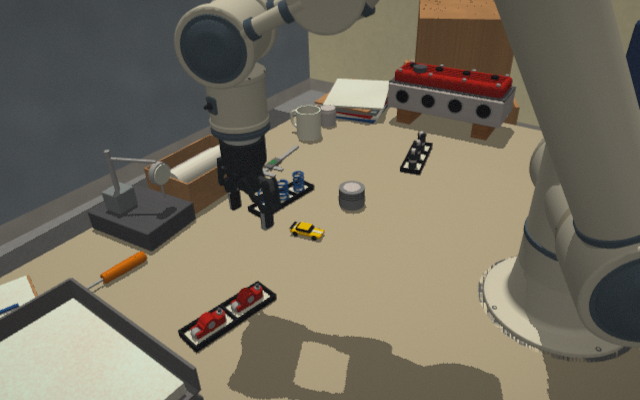

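```bash
python3 - <<'E'
import cv2
a=cv2.imread('pics/wrist14.png')[70:200,260:380]; b=cv2.imread('pics/side14.png')[270:355,170:290]; c=cv2.imread('pics/scene14.png')
r=lambda x:cv2.resize(x,(390,280),interpolation=cv2.INTER_CUBIC)
import numpy as np
cv2.imwrite('pics/z14.png',np.vstack([np.hstack([r(a),r(b)]),np.hstack([r(c[105:155,240:310]),r(c[180:255,250:325])])]))
E
```

```text
(no output)
```

View pics/z14.png

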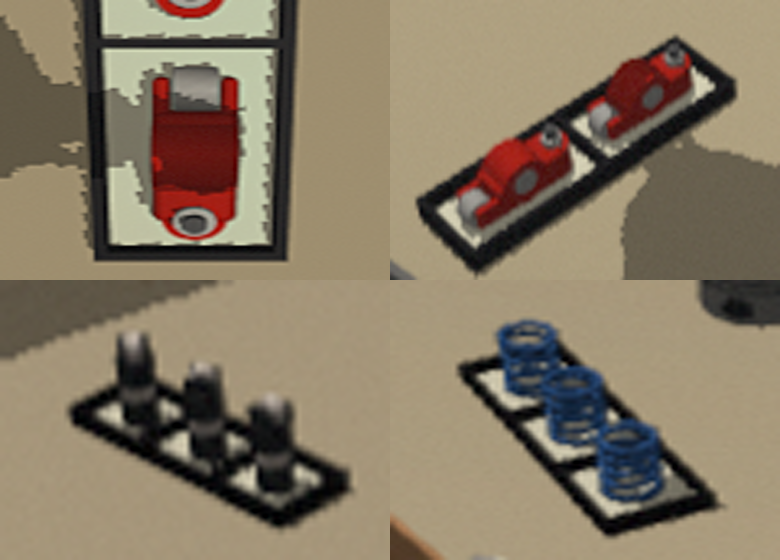

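Every part stands or lies flat in its own bay, and the gripper is clear. Handing in.

```bash
python3 -c "
from cell import *
print(close_job(), observe()['time'])"
```

```text
the job is handed in; nothing more can be done
the job is handed in; nothing more can be done
```

All five parts are in their trays and the job is handed in, at about 33 s of the 125 s allowed. Both springs stand in the two free bays of the spring tray, and both tappets stand roller up in the two free bays of the tappet tray. The rocker arm lies right side up along its long bay.

In the last wrist, scene and side pictures every part is released, upright or flat inside its own bay. The gripper is about 0.2 m above the desk, touching nothing. The piston and car show no visible shift from their starting positions. The reported contact forces never passed about 11 N.

One reading was off: the rocker sat about 2 mm off along the jaws, so I corrected for it before lowering. No check failed.

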